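# Press a circuit board down onto the probes of a test jig

## Robot

A 6-joint arm with a two-finger parallel gripper is mounted at the origin on the work surface. World frame = base frame: x ahead of the robot, y to its left, z up, the work surface at z = 0. Lengths are in m, angles in rad, forces in N, time in s.
With the tool pointing down it reaches from about 0.375 to 0.975 m from the base axis. Payload 3.8 kg.
Tool frame: the origin (TCP) lies at the very end of the fingers, on their centre line; the grasp point (between the pads) lies 19 mm behind it (robot.grip_depth is the distance from the TCP to the grasp point, in m); z points along the fingers, y is the line along which they close (so a half turn about z gives the same grasp; the last joint's range is limited). The gripper opens to 88 mm and grips with 3 to 60 N. Pads are 18 mm wide; open, the fingers measure 123 mm over their backs; the gripper's body (75 mm by 187 mm) begins 45 mm behind the grasp point.
Start: joints at [-1.151, 0.264, 1.604, -0, 1.274, -0.037], TCP at [0.298, -0.606, 0.239] pointing down, gripper open.
Joint ranges: [-2.63, 2.63], [-0.94, 2.18], [0.31, 2.57], [-1.31, 4.45], [0, 2.66], [-2.55, 2.55]. Speed limits (rad/s): [2.57, 2.57, 3.14, 3.14, 3.14, 3.14].

## Interface

Orientations are given as a 3x3 rotation matrix whose columns are the frame's x, y, z axes.
In Python, from station import robot gives the robot as it stands.
- The arm moves only by the tool play_rows, never from a script. Its argument "rows" is a list that holds one entry, the list of rows, each a list of 7 numbers: the shift along the world's x, y, z in units of 25 mm (1.0 is 25 mm), then the turn, a rotation vector about the world's x, y, z in rad, then the finger opening in mm, from 0 to 88.1. In form: [[[dx, dy, dz, rx, ry, rz, fingers], ...]]. A call has 1 to 10 rows; each row shifts and turns the commanded pose from where the row before left it; what a row does not reach is not made up. A row lasts 1/10 s, in which the tool goes at most 50 mm and 8.59 degrees, less where a joint would pass 70% of its speed; a pose out of reach is approached as far as the arm can. A call is refused whole if a number of a shift passes 1 or a number of a turn 0.15, either way. A call with a gripper value outside its range is refused whole. The fingers move at their own pace and stop on an object; "grip_force" is the grip in N (left out, the last holds). Time passes only in rows, so rows that do not move let the fingers close. It gives the time, the measured TCP pose, the force, the opening and the grip force at its end, in the units of the state.
- robot.get_state(): the state, without advancing time (a new reading comes with each control period).
- robot.camera(name): name is "scene" or "top" or "wrist"; returns a dict with "pixels" (400x640x3 uint8, red, green, blue), "range_z" (400x640 float32, m along the optical axis (not along the pixel's ray), 0 where there is no reading), "fx", "fy", "cx", "cy" (pixels), "k1" (the pictures are not rectified: a ray, as slopes to the right and down, at radius r is drawn at 1 + k1 r^2 times it, then the intrinsics apply), "R" (3x3) and "t" (3): a world point X has camera coordinates R X + t; the wrist camera has in their place "T_tool_cam" (4x4, takes a point from camera to tool coordinates, whose origin is the TCP and whose axes are the flange's). Camera axes: x right, y down, z forward; pixel columns grow to the right and rows downward; lengths in m; the calibration is good to about 2 mm. A picture is of the moment at which its call begins: read the wrist's pose just before it.
- robot.sign_off(): hands the job in; it is judged then, once.
The state is a dict: "t": time; "joint_positions": joint angles; "joint_vel": joint speeds; "effort": joint torques, N m; "ee_pos": TCP position; "tcp_rot": TCP orientation; "ft_force": force on the tool from outside, world axes, zero at the start; "ft_torque": the same for the moment, N m; "finger_gap": opening from 0.0 (shut) to 1.0 (fully open); "finger_force": force on a finger pad.
Only numpy, scipy, OpenCV 4.12 (cv2) and the standard library are available. Lean on these libraries where they do the work, as an engineer would, in place of code of your own. Each camera call takes 0.05 s, during which the arm holds its last target. There are 200 camera calls.

## Task

Take the press block by its blue grip, set its red pad flat on the green board between the four clips, and push straight down until the sprung carrier bottoms out level on its stops; hold it there firmly, with about 20 N and never more than 25 N, for at least a second so the probes can read the board. Then let the carrier rise again and put the press block back, pad down, in its grey-lined half of the tool tray, leaving everything else on the bench where it is.

Things in the scene. Friction and masses are not known exactly. Their poses are not given: they have to be found in the camera images.
- press: Press block, loose, 0.2 to 0.45 kg: red pad 76 (x) x 46 (y) mm under an aluminium block of the same outline, together 22 mm high, then a short neck and an upright blue grip 56 mm long (x), 24 mm thick (y), from 32 to 72 mm above the pad's underside. Origin: centre of the pad's underside, z up. Grip it across the 24 mm, about 52 mm up. The same either way round.
- tray: Low black tool tray, fixed, 112 (x) x 190 (y) mm, walls 12 mm high and 3 mm thick, floor 3 mm thick, divided into two equal halves along y. The half at the tray's -y end, lined grey, is the press block's; the other holds the probe tool. Origin: centre of the underside.
- press_place (a point): Centre of the grey-lined half of the tray, on its floor (3 mm above the tray's underside), with the tray's axes. The half measures 106 x 92 mm inside.
- jig: Spring-probe test jig, fixed: grey box 200 (x) x 160 (y) mm, top plate 55 mm above the bench; four black L-shaped corner guides, up to 92 mm above the bench, surround the carrier with 1.5 mm play. Origin: centre of its underside, z up.
- carrier_rest (a point): Fixed point of the jig, 76 mm above the bench: where the carrier's origin is at rest on four sprung pins. They resist a push with about 2 N at first, 0.5 N more per mm. Four hidden rubber-tipped stops under the carrier are set differently each time: it goes solid on them 4 to 14 mm below rest, felt as a sharp rise of force; about 20 N on the pad seats it fully.
- carrier: Loose black carrier plate 130 (x) x 96 (y) x 8 mm, about 0.18 kg, lying on the jig's sprung pins. A green board 100 x 66 mm lies flush in its top, held by four steel clips 3 mm high at the middles of its sides, 94 mm apart inside along x and 60 mm along y. Origin: centre of the plate's underside, z up. The board takes 25 N at most.
- probe_tool: Small yellow-handled probe tool, 82 mm long, lying in the other half of the tray; bystander.
- tweezers: Dark steel tweezers 127 mm long, lying flat on the bench; origin near the middle; bystander.
- screwdriver: Screwdriver lying on the bench; bystander.
- spare_board: Green populated circuit board 110 x 75 mm lying on the bench; bystander.
- solvent: Clear bottle, 44 mm across and 110 mm high, red cap; bystander.
- solder_reel: Grey solder reel, 52 mm across and 38 mm high, standing flat; bystander.
- parts_bin: Open red parts bin 120 x 90 x 50 mm; bystander.
Mind the look-alikes: they are no part of the job. What is shaped like the press but brown is not meant. Leave any white look-alike of the carrier alone.

How it is judged:
By the outcome, as a careful person would: the job done as asked, in the order asked, and still so for the second after the job is handed in, with the robot touching nothing.
It also fails if it takes over 72 s, if anything falls off the work surface, if the arm or the gripper's body presses on something with over 40 N, if the wrist force passes 120 N, or if a joint passes its speed limit or range.

## Working session

There is one attempt and no reset: what is moved stays moved. The work goes in short steps, Python scripts to look and compute and a tool call to move; the robot and the scene stay as the last step left them, time stands still between calls to the robot, and variables do not carry over. Pictures are saved under pics/ and viewed, at most 10 in all, crops included, and the job is handed in when it is done.

Besides the shell and the picture viewer there is one more tool, called after "Emit:" by a JSON object that holds its "method" and its "body". play_rows: Moves the arm, as the interface text tells. Its arguments: {"type":"object","properties":{"rows":{"type":"array"},"grip_force":{"type":"number"}},"required":["rows"]}

```bash
ls; mkdir -p pics
cat > h.py <<'E'
import numpy as np, cv2
from station import robot
def grab(n):
    s=robot.get_state(); c=robot.camera(n)
    if n=="wrist":
        T=np.eye(4);T[:3,:3]=s["tcp_rot"];T[:3,3]=s["ee_pos"]
        T=T@np.array(c["T_tool_cam"]); c["Rw"]=T[:3,:3];c["o"]=T[:3,3]
    else:
        c["Rw"]=np.array(c["R"]).T;c["o"]=-c["Rw"]@np.array(c["t"])
    return c
def rays(c,uv):
    uv=np.array(uv,float).reshape(-1,1,2)
    K=np.array([[c["fx"],0,c["cx"]],[0,c["fy"],c["cy"]],[0,0,1.]])
    n=cv2.undistortPoints(uv,K,np.array([c["k1"],0,0,0,0.]))[:,0]
    return np.c_[n,np.ones(len(n))]@c["Rw"].T
def plane(c,uv,z):
    d=rays(c,uv); return c["o"]+d*((z-c["o"][2])/d[:,2])[:,None]
def depth(c,uv):
    d=rays(c,uv); z=np.array([c["range_z"][int(v),int(u)] for u,v in uv])
    return c["o"]+d*z[:,None]
def save(c,n,crop=None,k=1):
    p=c["pixels"][:,:,::-1]
    if crop: a,b,e,f=crop;p=p[b:f,a:e]
    cv2.imwrite("pics/"+n,cv2.resize(p,None,fx=k,fy=k,interpolation=cv2.INTER_CUBIC))
E
python3 - <<'E'
from h import *
for n in("top","scene"):
    c=grab(n); save(c,n+"1.png"); np.savez(n+".npz",**c); print(n,c["o"],c["Rw"],c["fx"],c["k1"])
print(robot.get_state())
E
```

```text
pics
top [ 0.46056581 -0.0111198   1.12170644] [[ 0.00468542 -0.99887851  0.04711434]
 [-0.99995278 -0.00427895  0.00872466]
 [-0.00851328 -0.04715299 -0.9988514 ]] 399.78591505868627 -0.08894493124665959
scene [ 1.14238592 -0.61440264  1.21576346] [[ 0.69438725  0.57118819 -0.43768756]
 [ 0.71953562 -0.54289218  0.43305492]
 [ 0.00973871 -0.61563961 -0.78796766]] 446.23653894282853 -0.08335585390463442
{'t': 0.1, 'joint_positions': array([-1.15093669e+00,  2.64690795e-01,  1.60522800e+00,  1.37844702e-05,
        1.27371886e+00, -3.68944024e-02]), 'joint_vel': array([-0.00031394, -0.00211494, -0.00134079, -0.00080415,  0.00023715,
       -0.00063452]), 'effort': array([ 1.00313298e-04, -5.03620040e+01, -3.58070612e+01,  7.30052241e-02,
        2.33466737e-02, -8.11776135e-05]), 'ee_pos': array([ 0.29744258, -0.60521229,  0.23750887]), 'tcp_rot': array([[ 8.97490634e-01,  4.41032750e-01, -8.21569769e-04],
       [ 4.41033506e-01, -8.97488685e-01,  1.87275142e-03],
       [ 8.85951358e-05, -2.04311665e-03, -9.99997909e-01]]), 'ft_force': array([ 0.85053522, -0.39816134, -0.4364949 ]), 'ft_torque': array([-0.01416661, -0.01192241,  0.00632033]), 'finger_force': 0.0, 'finger_gap': 0.9989872905633125}
```

View pics/top1.png

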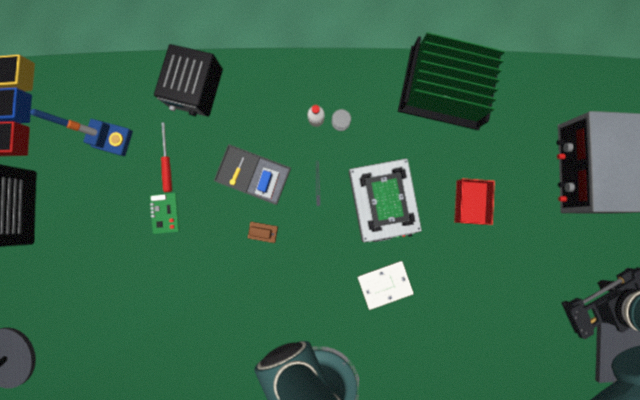

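View pics/scene1.png

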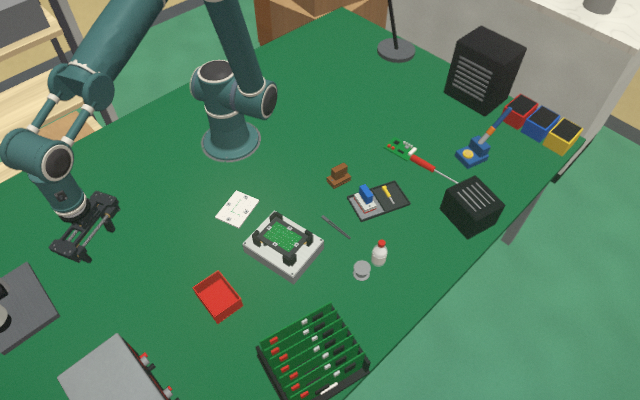

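Top view: the press, with its blue grip and aluminium block, is at (265,181) in the tray's right (-y) half. The brown look-alike at (263,232) is the wrong colour. The black carrier with the green board is in the jig at (387,200). The white plate at (386,285) is the carrier look-alike, which I'll leave alone. The scene view agrees: press (365,198), brown block (338,175), jig (284,243). I'll confirm in one enlarged crop and measure coarsely.

Run:
```python
from h import *
c=dict(np.load("top.npz")); save(c,"crop1.png",(210,130,430,260),3.6)
p=c["pixels"]; hsv=cv2.cvtColor(p,cv2.COLOR_RGB2HSV)
def rect(m,roi,z,name):
    M=np.zeros(m.shape,np.uint8);a,b,e,f=roi;M[b:f,a:e]=m[b:f,a:e]
    cs=cv2.findContours(M,cv2.RETR_EXTERNAL,cv2.CHAIN_APPROX_NONE)[0];k=max(cs,key=cv2.contourArea)[:,0]
    w=plane(c,k,z)[:,:2]; r=cv2.minAreaRect((w*1000).astype(np.float32)); print(name,r)
H,S,V=[hsv[...,i].astype(int) for i in range(3)]
rect((H>105)&(H<125)&(S>140)&(V>90),(240,150,300,210),.075,"grip")
rect((S<90),(210,140,295,210),.012,"tray")
rect((S<60)&(V>100),(340,150,430,250),.055,"jig")
rect((H>50)&(H<75)&(S>100)&(V>105),(360,165,412,232),.084,"board")
rect((V<70),(355,160,420,235),.092,"guides")
d=c["range_z"]
print(depth(c,[(266,181),(387,200),(230,165),(350,190),(372,180)]))
```

```text
grip ((569.4984130859375, 143.34115600585938), (22.698781967163086, 52.59747314453125), 72.25129699707031)
tray ((595.900634765625, 187.64666748046875), (191.8668975830078, 113.6106185913086), 69.25679016113281)
jig ((520.788818359375, -178.15753173828125), (204.93521118164062, 161.52545166015625), 10.873000144958496)
board ((522.8201293945312, -178.81918334960938), (100.69160461425781, 66.87479400634766), 10.7921142578125)
guides ((485.9056396484375, -228.03985595703125), (42.585086822509766, 59.638580322265625), 71.2853012084961)
[[ 5.69197605e-01  1.38482963e-01  7.55613802e-02]
 [ 5.19848820e-01 -1.78262794e-01  8.52757298e-02]
 [ 6.22136473e-01  2.52126663e-01  2.71581977e-03]
 [ 5.52412167e-01 -8.77572049e-02  4.21380350e-04]
 [ 5.72169701e-01 -1.39660912e-01  8.23265186e-02]]
```

View pics/crop1.png

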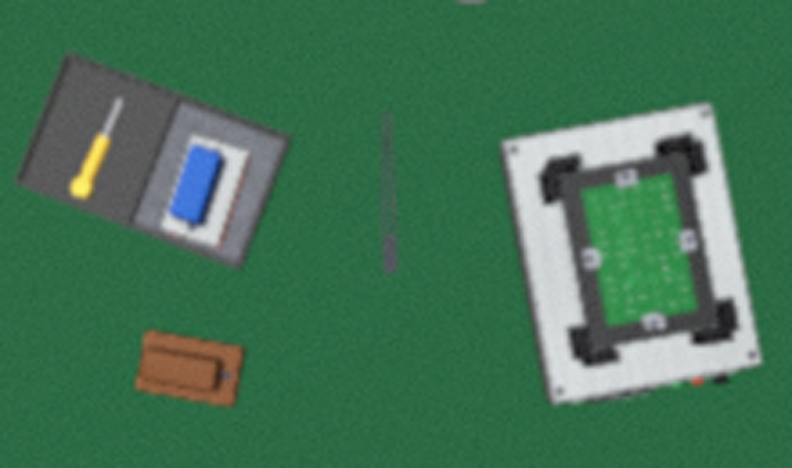

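Confirmed in the crop: blue-gripped press in the grey-lined half at crop (197,185), and black carrier in the jig at (640,250). The brown block (190,370) is the look-alike. I'll go above the jig first for a close wrist look.

Emit:
{"method": "play_rows", "body": {"rows": [[[0.5,0.95,0.14,0,0,-0.015,88],[0.5,0.95,0.14,0,0,-0.015,88],[0.5,0.95,0.14,0,0,-0.015,88],[0.5,0.95,0.14,0,0,-0.015,88],[0.5,0.95,0.14,0,0,-0.015,88],[0.5,0.95,0.14,0,0,-0.015,88],[0.5,0.95,0.14,0,0,-0.015,88],[0.5,0.95,0.14,0,0,-0.015,88],[0.5,0.95,0.14,0,0,-0.015,88]]]}}

```text
t: 1.0
ee_pos: [0.4103, -0.3908, 0.2697]
tcp_rot: [[0.949, 0.316, -0.001], [0.316, -0.949, 0.001], [-0.0, -0.001, -1.0]]
ft_force: [0.6, -0.9, -0.3]
finger_gap: 0.994
finger_force: 0.0
```

Emit:
{"method": "play_rows", "body": {"rows": [[[0.5,0.95,0.14,0,0,-0.015,88],[0.5,0.95,0.14,0,0,-0.015,88],[0.5,0.95,0.14,0,0,-0.015,88],[0.5,0.95,0.14,0,0,-0.015,88],[0.5,0.95,0.14,0,0,-0.015,88],[0.5,0.95,0.14,0,0,-0.015,88],[0.5,0.95,0.14,0,0,-0.015,88],[0.5,0.95,0.14,0,0,-0.015,88],[0.5,0.95,0.14,0,0,-0.015,88],[0,0,0,0,0,0,88]]]}}

```text
t: 2.0
ee_pos: [0.5237, -0.1759, 0.3017]
tcp_rot: [[0.982, 0.189, 0.0], [0.189, -0.982, 0.001], [0.001, -0.001, -1.0]]
ft_force: [0.1, -0.6, 0.0]
finger_gap: 0.999
finger_force: 0.0
```

Run:
```python
from h import *
c=grab("wrist"); save(c,"w1.png"); np.savez("w1.npz",**c)
s=robot.get_state(); print(s["t"],s["ee_pos"],s["tcp_rot"],s["ft_force"],c["T_tool_cam"],c["fx"])
```

```text
2.05 [ 0.52301402 -0.1772354   0.30147324] [[ 9.82066363e-01  1.88535016e-01 -4.55148428e-04]
 [ 1.88535012e-01 -9.82066467e-01 -5.16065966e-05]
 [-4.56715659e-04 -3.51303117e-05 -9.99999895e-01]] [ 0.19497044 -0.65538229 -0.01934202] [[-1.08248455e-03 -9.61256778e-01 -2.75652382e-01  7.13074099e-02]
 [ 9.99999393e-01 -9.84167322e-04 -4.94994386e-04  2.74230757e-04]
 [ 2.04528641e-04 -2.75652751e-01  9.61257260e-01 -1.45283408e-01]
 [ 0.00000000e+00  0.00000000e+00  0.00000000e+00  1.00000000e+00]] 306.077319419555
```

View pics/w1.png

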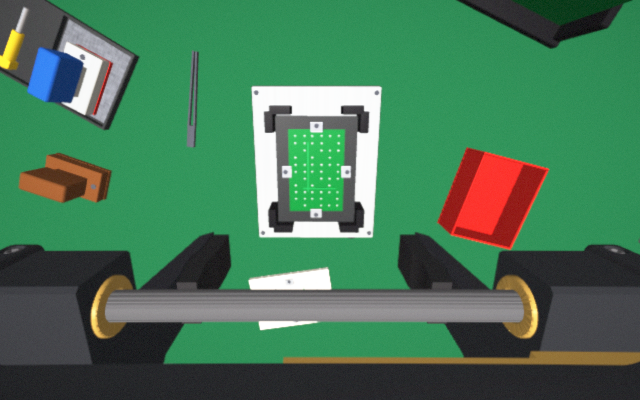

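The wrist view shows the jig at (315,160), board at (316,170), tray with the press at upper left (60,75). I'll measure the board here, then move to the press.

```bash
cat >> h.py <<'E'
def rect(c,cond,roi,z):
    H,S,V=[x.astype(int) for x in cv2.split(cv2.cvtColor(c["pixels"],cv2.COLOR_RGB2HSV))]
    m=cond(H,S,V).astype(np.uint8); M=m*0;a,b,e,f=roi;M[b:f,a:e]=m[b:f,a:e]
    M=cv2.morphologyEx(M,cv2.MORPH_CLOSE,np.ones((5,5)))
    k=max(cv2.findContours(M,cv2.RETR_EXTERNAL,cv2.CHAIN_APPROX_NONE)[0],key=cv2.contourArea)[:,0]
    return cv2.minAreaRect((plane(c,k,z)[:,:2]*1000).astype(np.float32)), cv2.boundingRect(k)
E
python3 - <<'E'
from h import *
c=dict(np.load("w1.npz"))
print("board",rect(c,lambda H,S,V:(H>45)&(H<75)&(S>100),(282,120,350,220),.084))
print("jig",rect(c,lambda H,S,V:(S<60)&(V>150),(245,80,385,242),.055))
print("carrier",rect(c,lambda H,S,V:(V<90),(276,112,357,224),.084))
cl=[(316,126),(287,172),(346,172),(316,214)]
P=plane(c,cl,.087);print(P,P.mean(0)); print(depth(c,[(300,165),(320,180),(340,205),(295,140),(315,100),(265,200)]))
E
```

```text
board (((523.7738647460938, -178.21835327148438), (99.02730560302734, 66.80149841308594), 10.745227813720703), (288, 129, 57, 82))
jig (((523.6627197265625, -178.16119384765625), (196.93991088867188, 157.60580444335938), 10.760661125183105), (251, 86, 131, 152))
carrier (((491.60919189453125, -184.5502471923828), (67.99771118164062, 101.15530395507812), 10.85847282409668), (276, 170, 81, 54))
[[ 0.5758498  -0.16824147  0.087     ]
 [ 0.51667657 -0.14434442  0.087     ]
 [ 0.52993378 -0.21363403  0.087     ]
 [ 0.47106214 -0.1884694   0.087     ]] [ 0.52338057 -0.17867233  0.087     ]
[[ 0.52701048 -0.15806561  0.082002  ]
 [ 0.51374116 -0.18520316  0.08362705]
 [ 0.48667165 -0.21603922  0.08197191]
 [ 0.5553971  -0.14716159  0.08408893]
 [ 0.60438733 -0.16166212  0.05498606]
 [ 0.46684437 -0.12009237  0.055247  ]]
```

Emit:
{"method": "play_rows", "body": {"rows": [[[0.1,1,0,0,0,-0.038,88],[0.1,1,0,0,0,-0.038,88],[0.1,1,0,0,0,-0.038,88],[0.1,1,0,0,0,-0.038,88],[0.1,1,0,0,0,-0.038,88],[0.1,1,0,0,0,-0.038,88],[0.1,1,0,0,0,-0.038,88],[0.1,1,0,0,0,-0.038,88],[0.1,1,0,0,0,-0.038,88],[0.1,1,0,0,0,-0.038,88]]]}}

```text
t: 3.05
ee_pos: [0.5475, 0.0713, 0.3012]
tcp_rot: [[0.981, -0.194, -0.001], [-0.194, -0.981, -0.001], [-0.001, 0.001, -1.0]]
ft_force: [0.2, 0.2, 0.3]
finger_gap: 0.998
finger_force: 0.0
```

Emit:
{"method": "play_rows", "body": {"rows": [[[0.1,1,0,0,0,-0.038,88],[0.1,1,0,0,0,-0.038,88],[0.1,1,0,0,0,-0.038,88],[0,0,0,0,0,0,88]]]}}

```text
t: 3.45
ee_pos: [0.5552, 0.1478, 0.3009]
tcp_rot: [[0.954, -0.301, -0.001], [-0.301, -0.954, 0.0], [-0.001, 0.0, -1.0]]
ft_force: [0.4, -0.0, -0.2]
finger_gap: 0.999
finger_force: 0.0
```

Run:
```python
from h import *
c=grab("wrist"); save(c,"w2.png"); np.savez("w2.npz",**c)
s=robot.get_state(); print(s["t"],s["ee_pos"],s["tcp_rot"],s["joint_positions"])
```

```text
3.5 [0.55506523 0.14646106 0.30097262] [[ 9.53749988e-01 -3.00598767e-01 -1.15833399e-03]
 [-3.00599903e-01 -9.53749836e-01 -9.74010328e-04]
 [-8.11974553e-04  1.27715742e-03 -9.99998855e-01]] [ 2.15012147e-01  4.12482512e-02  1.74446340e+00 -7.20818852e-04
  1.35722054e+00  2.09128290e+00]
```

View pics/w2.png

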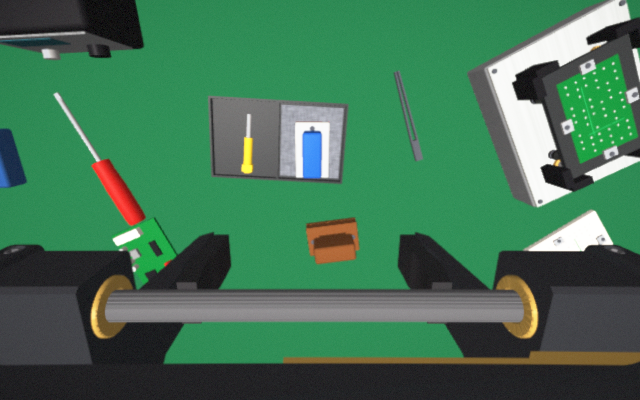

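The wrist view shows the grip at (312,153), tray corners (210,97), (348,104), (342,183), (212,176), and the brown block at (332,240), clear of the descent.

Run:
```python
from h import *
c=dict(np.load("w2.npz"))
hsv=cv2.cvtColor(c["pixels"],cv2.COLOR_RGB2HSV)
print(hsv[125:186:3,312].tolist())
print(np.round(depth(c,[(312,v) for v in range(125,186,4)]),4).tolist())
print("tray",rect(c,lambda H,S,V:~((H>65)&(H<90)&(S>110)),(195,85,362,195),.012))
print("block",rect(c,lambda H,S,V:((S<40)&(V>170)),(285,110,340,186),.022+.003))
for z in(.075,):print("grip",rect(c,lambda H,S,V:(H>100)&(H<125)&(S>130)&(V>150),(285,110,340,186),z))
P=plane(c,[(210,97),(348,104),(342,183),(212,176)],.012);print(P,P.mean(0))
```

```text
[[105, 2, 241], [115, 25, 134], [109, 163, 130], [107, 194, 244], [106, 181, 251], [107, 185, 251], [106, 185, 251], [106, 184, 251], [106, 188, 250], [107, 187, 250], [107, 189, 250], [107, 191, 250], [107, 193, 249], [107, 192, 249], [107, 192, 249], [107, 194, 249], [107, 191, 248], [107, 195, 245], [120, 43, 72], [72, 111, 122], [72, 171, 148]]
[[0.6039, 0.1352, 0.0249], [0.5989, 0.1368, 0.0248], [0.5974, 0.1369, 0.0741], [0.593, 0.1383, 0.0754], [0.5883, 0.1398, 0.0732], [0.5838, 0.1413, 0.0736], [0.5793, 0.1427, 0.0741], [0.5747, 0.1441, 0.0747], [0.57, 0.1456, 0.0739], [0.5652, 0.1472, 0.0732], [0.5607, 0.1486, 0.0747], [0.5558, 0.1502, 0.0735], [0.5514, 0.1516, 0.0755], [0.5462, 0.1532, 0.0737], [0.5273, 0.1597, 0.0101], [0.5192, 0.1624, -0.0004]]
tray (((597.0723266601562, 188.72451782226562), (190.26499938964844, 112.20833587646484), 69.29598236083984), (208, 96, 141, 88))
block (((579.363037109375, 143.4519500732422), (74.94800567626953, 90.5304183959961), 72.40894317626953), (285, 110, 55, 68))
grip (((572.7052001953125, 145.47042846679688), (21.027488708496094, 54.647518157958984), 72.42852020263672), (303, 132, 18, 46))
[[0.67967431 0.2552547  0.012     ]
 [0.61501222 0.08048248 0.012     ]
 [0.51170934 0.11877032 0.012     ]
 [0.5784498  0.29515509 0.012     ]] [0.59621142 0.18741565 0.012     ]
```

Emit:
{"method": "play_rows", "body": {"rows": [[[0.35,-0.02,-0.5,0,0,0,60],[0.35,-0.02,-0.9,0,0,0,60],[0,0,-1,0,0,0,60],[0,0,-1,0,0,0,60],[0,0,-1,0,0,0,60],[0,0,-1,0,0,0,60],[0,0,-1,0,0,0,60],[0,0,-1,0,0,0,60],[0,0,-0.6,0,0,0,60],[0,0,0,0,0,0,60]]]}}

```text
t: 4.5
ee_pos: [0.5705, 0.1439, 0.0982]
tcp_rot: [[0.953, -0.303, -0.006], [-0.303, -0.953, -0.002], [-0.005, 0.003, -1.0]]
ft_force: [-0.1, -0.3, -0.5]
finger_gap: 0.68
finger_force: 0.0
```

Run:
```python
from h import *
c=grab("wrist"); save(c,"w3.png"); np.savez("w3.npz",**c)
s=robot.get_state(); print(s["t"],s["ee_pos"],s["ft_force"])
```

```text
4.55 [0.57186202 0.14449403 0.10019331] [-0.77285695  0.1326006  -0.54507151]
```

View pics/w3.png

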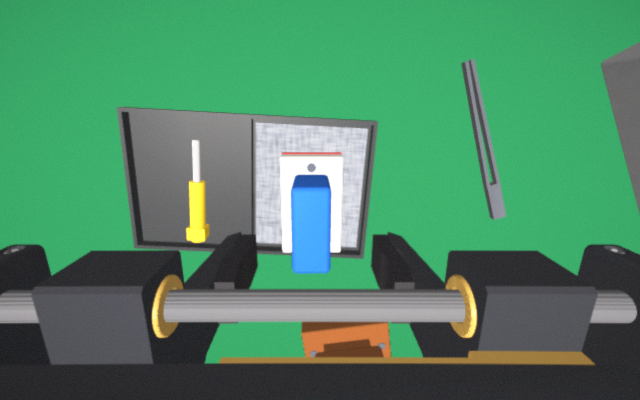

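The view shows the grip (311,225) about centred between the fingertips (240 and 390), no obstacles. I'll refine laterally and check where the block sits.

Run:
```python
from h import *
c=dict(np.load("w3.npz"))
print(np.round(depth(c,[(312,v) for v in range(150,272,8)]),4).tolist())
B=lambda H,S,V:(H>100)&(H<125)&(S>130)&(V>100)
print(rect(c,B,(285,187,340,275),.075))
print("row",plane(c,[(281,160),(342,160),(282,240),(341,240)],.025)[:,:2], plane(c,[(292,190),(330,190),(292,265),(329,265)],.075)[:,:2])
```

```text
[[0.609, 0.133, 0.0025], [0.6061, 0.1339, 0.0231], [0.601, 0.1355, 0.0256], [0.5979, 0.1364, 0.0383], [0.5978, 0.1364, 0.061], [0.5963, 0.1368, 0.0741], [0.5916, 0.1383, 0.0736], [0.5871, 0.1398, 0.074], [0.5824, 0.1413, 0.0739], [0.5777, 0.1428, 0.0742], [0.5729, 0.1443, 0.0742], [0.5674, 0.1461, 0.0727], [0.5633, 0.1474, 0.0747], [0.5579, 0.1492, 0.074], [0.5532, 0.1507, 0.075], [0.5479, 0.1524, 0.0748]]
(((572.6776733398438, 145.12486267089844), (23.189992904663086, 54.097320556640625), 72.16059875488281), (291, 187, 40, 86))
row [[0.61176739 0.15537035]
 [0.59842799 0.11370514]
 [0.552726   0.17540863]
 [0.53875985 0.1319094 ]] [[0.60000302 0.14757293]
 [0.59340792 0.12699415]
 [0.55504144 0.16294285]
 [0.54811356 0.14138763]]
```

Emit:
{"method": "play_rows", "body": {"rows": [[[0,0,-0.8,0,0,0,60],[0,0,-0.8,0,0,0,60],[0,0,-0.6,0,0,0,60],[0.03,0.02,-0.37,0,0,0,60],[0,0,0,0,0,0,60],[0,0,0,0,0,0,0],[0,0,0,0,0,0,0],[0,0,0,0,0,0,0],[0,0,0,0,0,0,0],[0,0,0,0,0,0,0]]], "grip_force": 55}}

```text
t: 5.55
ee_pos: [0.5737, 0.146, 0.038]
tcp_rot: [[0.953, -0.302, 0.001], [-0.302, -0.953, -0.0], [0.001, 0.0, -1.0]]
ft_force: [-0.5, -1.8, 4.0]
finger_gap: 0.267
finger_force: 55.0
```

Emit:
{"method": "play_rows", "body": {"rows": [[[0,0,0,0,0,0,0],[0,0,0,0,0,0,0],[0,0,0.1,0,0,0,0],[0,0,0.2,0,0,0,0],[0,0,0.6,0,0,0,0],[0,0,1,0,0,0,0],[0,0,1,0,0,0,0],[0,0,1,0,0,0,0],[0,0,1,0,0,0,0],[0,0,0,0,0,0,0]]]}}

```text
t: 6.55
ee_pos: [0.5767, 0.147, 0.1654]
tcp_rot: [[0.953, -0.302, 0.009], [-0.302, -0.953, 0.002], [0.008, -0.005, -1.0]]
ft_force: [1.3, 0.6, -1.9]
finger_gap: 0.267
finger_force: 55.0
```

Run:
```python
from h import *
c=grab("wrist"); save(c,"w4.png"); np.savez("w4.npz",**c)
s=robot.get_state(); print(s["t"],s["ee_pos"],s["tcp_rot"],s["ft_force"],s["ft_torque"],s["finger_gap"]*88.1,s["finger_force"])
```

```text
6.6 [0.57530395 0.14672138 0.162866  ] [[ 0.95317796 -0.30235777  0.00561693]
 [-0.30236945 -0.95318987  0.00134073]
 [ 0.00494862 -0.00297634 -0.99998333]] [ 0.66794032  0.07714176 -3.50301277] [ 0.06417399 -0.02260361  0.0109592 ] 23.595088835436787 54.988035298883915
```

View pics/w4.png

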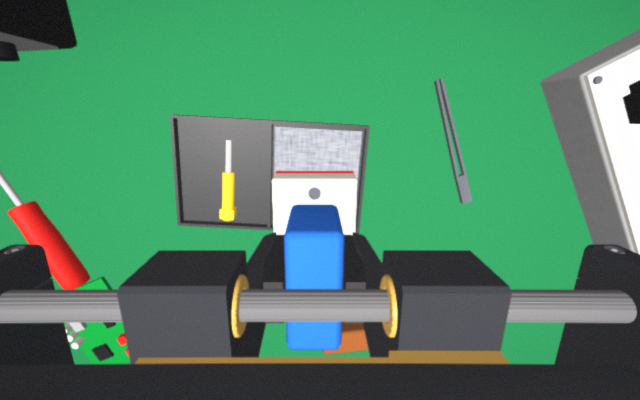

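The press hangs straight in the grip, pad edge level at (313,172), tray clear. Moving over the jig.

Emit:
{"method": "play_rows", "body": {"rows": [[[0,0,0.2,0,0,0,0],[-0.1,-0.6,0.2,0,0,0.03,0],[-0.16,-1,0,0,0,0.038,0],[-0.16,-1,0,0,0,0.038,0],[-0.16,-1,0,0,0,0.038,0],[-0.16,-1,0,0,0,0.038,0],[-0.16,-1,0,0,0,0.038,0],[-0.16,-1,0,0,0,0.038,0],[-0.16,-1,0,0,0,0.038,0],[-0.16,-1,0,0,0,0.038,0]]]}}

```text
t: 7.6
ee_pos: [0.5373, -0.0695, 0.1679]
tcp_rot: [[1.0, 0.028, -0.004], [0.028, -1.0, 0.001], [-0.004, -0.001, -1.0]]
ft_force: [0.3, -0.1, -3.6]
finger_gap: 0.263
finger_force: 55.0
```

Emit:
{"method": "play_rows", "body": {"rows": [[[-0.16,-1,0,0,0,0.038,0],[-0.16,-1,0,0,0,0.038,0],[-0.16,-1,0,0,0,0.038,0],[-0.16,-1,0,0,0,0.038,0],[-0.05,-0.4,0,0,0,0.01,0],[0,0,0,0,0,0,0],[0,0,0,0,0,0,0],[0,0,0,0,0,0,0]]]}}

```text
t: 8.4
ee_pos: [0.5217, -0.1776, 0.1695]
tcp_rot: [[0.982, 0.188, -0.001], [0.188, -0.982, 0.001], [-0.0, -0.001, -1.0]]
ft_force: [0.2, 0.6, -3.2]
finger_gap: 0.266
finger_force: 55.0
```

Run:
```python
from h import *
c=grab("wrist"); save(c,"w5.png"); np.savez("w5.npz",**c)
c=grab("scene");save(c,"s5.png",(220,150,380,290),4)
s=robot.get_state(); print(s["t"],s["ee_pos"],s["tcp_rot"],s["ft_force"],np.degrees(np.arctan2(*s["tcp_rot"][[1,0],0])))
```

```text
8.5 [ 0.52185413 -0.17772879  0.16983349] [[ 9.82029609e-01  1.88726789e-01 -2.14700206e-04]
 [ 1.88726863e-01 -9.82029538e-01  3.97255917e-04]
 [-1.35869110e-04 -4.30636769e-04 -9.99999898e-01]] [ 0.32199539  0.33743334 -2.31917059] 10.878494785125126
```

View pics/w5.png

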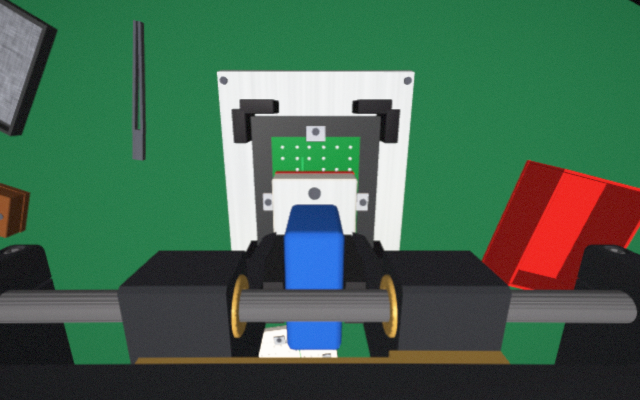

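Pad is laterally centred (edges 274..355) between the side clips (268, 361). I'll check its x offset in hand.

Run:
```python
from h import *
c=dict(np.load("w5.npz"))
col=c["pixels"][166:186,300].tolist();print(list(enumerate(col,166)))
u=np.array([np.cos(.1898),np.sin(.1898)]);v=np.array([-u[1],u[0]])
tc=np.array([.5219,-.1777])
for uv,z in [((300,178),.159),((275,180),.159),((355,180),.159),((300,172),.1368)]:
    P=plane(c,[uv],z)[0,:2]-tc; print(uv,P@u*1e3,P@v*1e3)
print(depth(c,[(300,182),(314,210),(300,195)]))
# board/clip refine
for uv in[(316,132)]: print(plane(c,[uv],.087))
```

```text
[(166, [37, 162, 74]), (167, [40, 162, 77]), (168, [35, 161, 74]), (169, [40, 159, 73]), (170, [66, 134, 65]), (171, [123, 77, 41]), (172, [157, 46, 37]), (173, [165, 98, 91]), (174, [146, 125, 116]), (175, [138, 135, 126]), (176, [141, 139, 131]), (177, [146, 140, 132]), (178, [173, 166, 157]), (179, [227, 224, 214]), (180, [238, 237, 232]), (181, [239, 239, 238]), (182, [239, 240, 240]), (183, [237, 240, 240]), (184, [238, 239, 239]), (185, [237, 239, 239])]
(300, 178) 36.56389276289858 7.143703164907823
(275, 180) 35.51433822613798 20.191908697892522
(355, 180) 35.45674747022929 -21.508058253543258
(300, 172) 35.260424696730425 8.160127637798164
[[ 0.55355744 -0.16414956  0.15568189]
 [ 0.5470396  -0.173017    0.17860163]
 [ 0.54666436 -0.1654043   0.15638498]]
[[ 0.57607485 -0.16887928  0.087     ]]
```

Emit:
{"method": "play_rows", "body": {"rows": [[[0.13,-0.01,-0.3,0,0,0,0],[0,0,-0.6,0,0,0,0],[0,0,-0.5,0,0,0,0],[0,0,-0.3,0,0,0,0],[0,0,-0.1,0,0,0,0],[0,0,0,0,0,0,0],[0,0,0,0,0,0,0],[0,0,0,0,0,0,0]]]}}

```text
t: 9.3
ee_pos: [0.5255, -0.1793, 0.1256]
tcp_rot: [[0.982, 0.188, 0.001], [0.188, -0.982, -0.0], [0.001, 0.001, -1.0]]
ft_force: [-0.7, -0.1, -3.0]
finger_gap: 0.266
finger_force: 55.0
```

```bash
cat > st.py <<'E'
from h import *
F=[];P=[]
for i in range(2):
    robot.camera("top"); s=robot.get_state(); F.append(s["ft_force"]);P.append(s["ee_pos"])
print(s["t"],np.round(np.mean(P,0),5),np.round(np.mean(F,0),2),np.round(F,1)[:,2],np.round(s["tcp_rot"][:,2],4),np.round(s["ft_torque"],3))
E
python3 st.py
```

```text
9.4 [ 0.52544 -0.17928  0.12564] [ 0.24  0.06 -2.46] [-2.4 -2.5] [ 1.1e-03 -5.0e-04 -1.0e+00] [-0.023 -0.021  0.04 ]
```

Emit:
{"method": "play_rows", "body": {"rows": [[[0,0.03,-0.1,0,0,0,0],[0,0,-0.1,0,0,0,0],[0,0,0,0,0,0,0]]]}}

```text
t: 9.7
ee_pos: [0.5246, -0.1781, 0.1194]
tcp_rot: [[0.982, 0.188, -0.001], [0.188, -0.982, 0.0], [-0.001, -0.0, -1.0]]
ft_force: [-0.5, 0.2, -3.0]
finger_gap: 0.269
finger_force: 55.0
```

Emit:
{"method": "play_rows", "body": {"rows": [[[0,0,-0.06,0,0,0,0],[0,0,0,0,0,0,0],[0,0,0,0,0,0,0]]]}}

```text
t: 10.0
ee_pos: [0.525, -0.1783, 0.1186]
tcp_rot: [[0.982, 0.188, -0.0], [0.188, -0.982, 0.0], [-0.0, -0.0, -1.0]]
ft_force: [-1.2, 0.7, -2.5]
finger_gap: 0.27
finger_force: 55.0
```

Emit:
{"method": "play_rows", "body": {"rows": [[[0,0,-0.06,0,0,0,0],[0,0,0,0,0,0,0],[0,0,0,0,0,0,0]]]}}

```text
t: 10.3
ee_pos: [0.525, -0.1783, 0.1171]
tcp_rot: [[0.982, 0.188, 0.0], [0.188, -0.982, -0.0], [0.0, 0.0, -1.0]]
ft_force: [-0.5, 0.5, -0.8]
finger_gap: 0.264
finger_force: 55.0
```

```bash
python3 st.py
```

```text
10.4 [ 0.52505 -0.17831  0.11707] [-0.72  0.61 -0.76] [-1.  -0.5] [ 1.e-04 -0.e+00 -1.e+00] [ 0.102  0.079 -0.001]
```

Emit:
{"method": "play_rows", "body": {"rows": [[[0,0,-0.04,0,0,0,0],[0,0,-0.04,0,0,0,0],[0,0,-0.04,0,0,0,0],[0,0,0,0,0,0,0],[0,0,0,0,0,0,0]]]}}

```text
t: 10.9
ee_pos: [0.5251, -0.1783, 0.1141]
tcp_rot: [[0.982, 0.188, 0.0], [0.188, -0.982, -0.0], [0.0, 0.0, -1.0]]
ft_force: [-0.8, 1.0, 0.3]
finger_gap: 0.263
finger_force: 55.0
```

```bash
python3 st.py
```

```text
11.0 [ 0.52508 -0.17831  0.11407] [-0.63  0.18  0.71] [0.7 0.7] [ 2.e-04 -1.e-04 -1.e+00] [0.153 0.17  0.01 ]
```

Emit:
{"method": "play_rows", "body": {"rows": [[[0,0,-0.02,0,0,0,0],[0,0,0,0,0,0,0]]]}}

```text
t: 11.2
ee_pos: [0.5251, -0.1783, 0.1135]
tcp_rot: [[0.982, 0.188, 0.0], [0.188, -0.982, -0.0], [0.0, 0.0, -1.0]]
ft_force: [-0.6, -0.3, 0.6]
finger_gap: 0.268
finger_force: 55.0
```

Emit:
{"method": "play_rows", "body": {"rows": [[[0,0,-0.02,0,0,0,0],[0,0,0,0,0,0,0]]]}}

```text
t: 11.4
ee_pos: [0.525, -0.1783, 0.113]
tcp_rot: [[0.982, 0.188, 0.0], [0.188, -0.982, -0.0], [0.0, 0.0, -1.0]]
ft_force: [-0.4, 0.1, -0.3]
finger_gap: 0.268
finger_force: 55.0
```

Emit:
{"method": "play_rows", "body": {"rows": [[[0,0,-0.02,0,0,0,0],[0,0,0,0,0,0,0]]]}}

```text
t: 11.6
ee_pos: [0.5251, -0.1783, 0.1125]
tcp_rot: [[0.982, 0.188, 0.0], [0.188, -0.982, -0.0], [0.0, 0.0, -1.0]]
ft_force: [-0.2, 0.7, 0.9]
finger_gap: 0.267
finger_force: 55.0
```

Emit:
{"method": "play_rows", "body": {"rows": [[[0,0,-0.02,0,0,0,0],[0,0,0,0,0,0,0]]]}}

```text
t: 11.8
ee_pos: [0.5251, -0.1783, 0.112]
tcp_rot: [[0.982, 0.188, 0.0], [0.188, -0.982, -0.0], [0.0, 0.0, -1.0]]
ft_force: [-0.5, 0.8, 0.8]
finger_gap: 0.269
finger_force: 55.0
```

Emit:
{"method": "play_rows", "body": {"rows": [[[0,0,-0.02,0,0,0,0],[0,0,0,0,0,0,0]]]}}

```text
t: 12.0
ee_pos: [0.5251, -0.1783, 0.1115]
tcp_rot: [[0.982, 0.188, 0.0], [0.188, -0.982, -0.0], [0.0, 0.0, -1.0]]
ft_force: [-0.7, 0.5, 0.1]
finger_gap: 0.268
finger_force: 55.0
```

Emit:
{"method": "play_rows", "body": {"rows": [[[0,0,-0.02,0,0,0,0],[0,0,0,0,0,0,0]]]}}

```text
t: 12.2
ee_pos: [0.5251, -0.1783, 0.111]
tcp_rot: [[0.982, 0.188, 0.0], [0.188, -0.982, -0.0], [0.0, 0.0, -1.0]]
ft_force: [-0.1, 2.0, 1.4]
finger_gap: 0.268
finger_force: 55.0
```

Emit:
{"method": "play_rows", "body": {"rows": [[[0,0,-0.02,0,0,0,0],[0,0,0,0,0,0,0]]]}}

```text
t: 12.4
ee_pos: [0.525, -0.1783, 0.1105]
tcp_rot: [[0.982, 0.188, 0.0], [0.188, -0.982, -0.0], [0.0, 0.0, -1.0]]
ft_force: [-0.1, 1.3, 1.6]
finger_gap: 0.265
finger_force: 55.0
```

Emit:
{"method": "play_rows", "body": {"rows": [[[0,0,-0.02,0,0,0,0],[0,0,0,0,0,0,0]]]}}

```text
t: 12.6
ee_pos: [0.525, -0.1783, 0.11]
tcp_rot: [[0.982, 0.188, 0.0], [0.188, -0.982, -0.0], [0.0, 0.0, -1.0]]
ft_force: [-0.0, 1.1, 2.0]
finger_gap: 0.268
finger_force: 55.0
```

Emit:
{"method": "play_rows", "body": {"rows": [[[0,0,-0.02,0,0,0,0],[0,0,0,0,0,0,0]]]}}

```text
t: 12.8
ee_pos: [0.5251, -0.1783, 0.1095]
tcp_rot: [[0.982, 0.188, 0.0], [0.188, -0.982, -0.0], [0.0, 0.0, -1.0]]
ft_force: [0.4, 0.6, 1.8]
finger_gap: 0.27
finger_force: 55.0
```

Emit:
{"method": "play_rows", "body": {"rows": [[[0,0,-0.02,0,0,0,0],[0,0,0,0,0,0,0]]]}}

```text
t: 13.0
ee_pos: [0.525, -0.1783, 0.109]
tcp_rot: [[0.982, 0.188, 0.0], [0.188, -0.982, -0.0], [0.0, 0.0, -1.0]]
ft_force: [-0.4, 0.4, 2.9]
finger_gap: 0.264
finger_force: 55.0
```

Emit:
{"method": "play_rows", "body": {"rows": [[[0,0,-0.02,0,0,0,0],[0,0,0,0,0,0,0]]]}}

```text
t: 13.2
ee_pos: [0.525, -0.1783, 0.1085]
tcp_rot: [[0.982, 0.188, 0.0], [0.188, -0.982, -0.0], [0.0, 0.0, -1.0]]
ft_force: [-0.9, 1.0, 2.1]
finger_gap: 0.265
finger_force: 55.0
```

Emit:
{"method": "play_rows", "body": {"rows": [[[0,0,-0.02,0,0,0,0],[0,0,0,0,0,0,0]]]}}

```text
t: 13.4
ee_pos: [0.525, -0.1783, 0.108]
tcp_rot: [[0.982, 0.188, 0.0], [0.188, -0.982, -0.0], [0.0, 0.0, -1.0]]
ft_force: [-0.8, 0.4, 2.4]
finger_gap: 0.265
finger_force: 55.0
```

Emit:
{"method": "play_rows", "body": {"rows": [[[0,0,-0.02,0,0,0,0],[0,0,0,0,0,0,0]]]}}

```text
t: 13.6
ee_pos: [0.525, -0.1783, 0.1075]
tcp_rot: [[0.982, 0.188, 0.0], [0.188, -0.982, -0.0], [0.0, 0.0, -1.0]]
ft_force: [-0.4, 0.6, 3.9]
finger_gap: 0.268
finger_force: 55.0
```

Emit:
{"method": "play_rows", "body": {"rows": [[[0,0,-0.02,0,0,0,0],[0,0,0,0,0,0,0]]]}}

```text
t: 13.8
ee_pos: [0.5251, -0.1784, 0.1074]
tcp_rot: [[0.982, 0.188, 0.0], [0.188, -0.982, -0.0], [0.0, 0.0, -1.0]]
ft_force: [-1.1, 0.5, 5.5]
finger_gap: 0.268
finger_force: 55.0
```

The carrier is touching its stops; smaller steps now.

Emit:
{"method": "play_rows", "body": {"rows": [[[0,0,-0.01,0,0,0,0],[0,0,0,0,0,0,0]]]}}

```text
t: 14.0
ee_pos: [0.5251, -0.1784, 0.1073]
tcp_rot: [[0.982, 0.188, 0.0], [0.188, -0.982, -0.0], [0.0, 0.0, -1.0]]
ft_force: [-1.5, 0.6, 7.0]
finger_gap: 0.266
finger_force: 55.0
```

```bash
python3 st.py
```

```text
14.1 [ 0.52511 -0.17838  0.10731] [-1.57  1.05  6.05] [6.2 5.9] [ 2.e-04 -1.e-04 -1.e+00] [0.317 0.335 0.006]
```

Emit:
{"method": "play_rows", "body": {"rows": [[[0,0,-0.02,0,0,0,0],[0,0,0,0,0,0,0]]]}}

```text
t: 14.3
ee_pos: [0.5251, -0.1784, 0.1072]
tcp_rot: [[0.982, 0.188, 0.0], [0.188, -0.982, -0.0], [0.0, 0.0, -1.0]]
ft_force: [-1.9, 0.7, 9.1]
finger_gap: 0.269
finger_force: 55.0
```

Emit:
{"method": "play_rows", "body": {"rows": [[[0,0,-0.02,0,0,0,0],[0,0,0,0,0,0,0]]]}}

```text
t: 14.5
ee_pos: [0.5252, -0.1784, 0.1071]
tcp_rot: [[0.982, 0.188, 0.0], [0.188, -0.982, -0.0], [0.0, 0.0, -1.0]]
ft_force: [-3.5, 2.0, 11.9]
finger_gap: 0.269
finger_force: 55.0
```

```bash
python3 st.py
```

```text
14.6 [ 0.52518 -0.17841  0.10716] [-3.58  1.73 11.45] [11.7 11.2] [ 3.e-04 -2.e-04 -1.e+00] [0.472 0.624 0.036]
```

Emit:
{"method": "play_rows", "body": {"rows": [[[-0.015,0.008,-0.02,0,0,0,0],[0,0,0,0,0,0,0]]]}}

```text
t: 14.8
ee_pos: [0.5252, -0.1784, 0.1071]
tcp_rot: [[0.982, 0.188, 0.001], [0.188, -0.982, -0.001], [0.001, 0.001, -1.0]]
ft_force: [-3.0, 0.2, 12.9]
finger_gap: 0.272
finger_force: 55.0
```

```bash
python3 st.py
```

```text
14.9 [ 0.52518 -0.17837  0.10711] [-3.14  1.31 12.83] [13.2 12.5] [ 1.2e-03 -5.0e-04 -1.0e+00] [ 0.469  0.631 -0.026]
```

Emit:
{"method": "play_rows", "body": {"rows": [[[0,0,-0.02,0,0,0,0],[0,0,0,0,0,0,0]]]}}

```text
t: 15.1
ee_pos: [0.5252, -0.1784, 0.107]
tcp_rot: [[0.982, 0.188, 0.001], [0.188, -0.982, -0.0], [0.001, 0.001, -1.0]]
ft_force: [-3.5, 1.9, 15.7]
finger_gap: 0.269
finger_force: 55.0
```

```bash
python3 st.py
```

```text
15.2 [ 0.52521 -0.17837  0.10703] [-4.48  1.66 15.6 ] [15.4 15.8] [ 1.2e-03 -5.0e-04 -1.0e+00] [0.495 0.848 0.015]
```

Emit:
{"method": "play_rows", "body": {"rows": [[[0,0,-0.012,0,0,0,0],[0,0,0,0,0,0,0],[0,0,0,0,0,0,0]]]}}

```text
t: 15.5
ee_pos: [0.5252, -0.1784, 0.107]
tcp_rot: [[0.982, 0.188, 0.001], [0.188, -0.982, -0.001], [0.001, 0.001, -1.0]]
ft_force: [-5.0, 2.3, 15.7]
finger_gap: 0.268
finger_force: 55.0
```

```bash
python3 st.py; python3 -c "
from h import *
save(grab('scene'),'s6.png',(200,140,360,290),4)"
```

```text
15.6 [ 0.52523 -0.17839  0.10699] [-5.44  2.11 17.26] [16.9 17.6] [ 1.2e-03 -6.0e-04 -1.0e+00] [0.592 1.006 0.017]
```

View pics/s6.png

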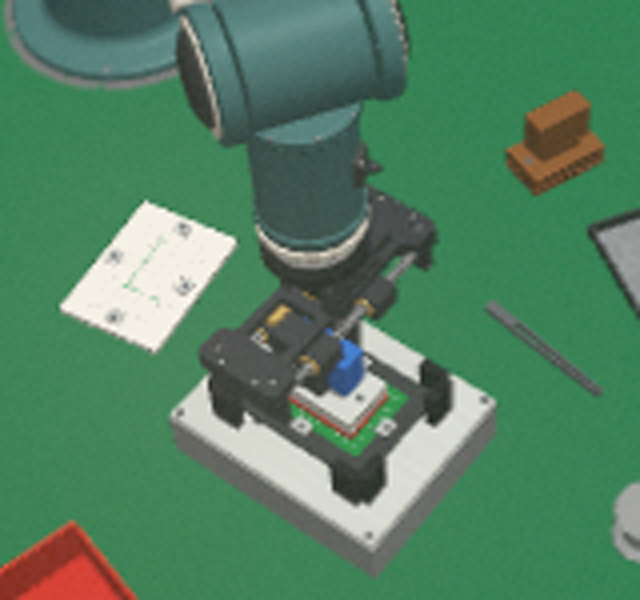

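The pad lies flat on the board (crop 345,400), inside the clips, with the carrier seated at about 20 N. Holding.

Emit:
{"method": "play_rows", "body": {"rows": [[[0,0,0,0,0,0,0],[0,0,0,0,0,0,0],[0,0,0,0,0,0,0],[0,0,0,0,0,0,0],[0,0,0,0,0,0,0],[0,0,0,0,0,0,0],[0,0,0,0,0,0,0],[0,0,0,0,0,0,0],[0,0,0,0,0,0,0],[0,0,0,0,0,0,0]]]}}

```text
t: 16.65
ee_pos: [0.5252, -0.1784, 0.107]
tcp_rot: [[0.982, 0.188, 0.001], [0.188, -0.982, -0.001], [0.001, 0.001, -1.0]]
ft_force: [-5.0, 1.5, 16.3]
finger_gap: 0.267
finger_force: 55.0
```

Emit:
{"method": "play_rows", "body": {"rows": [[[0,0,0,0,0,0,0],[0,0,0,0,0,0,0],[0,0,0,0,0,0,0],[0,0,0,0,0,0,0],[0,0,0,0,0,0,0],[0,0,0,0,0,0,0],[0,0,0,0,0,0,0],[0,0,0,0,0,0,0],[0,0,0,0,0,0,0],[0,0,0,0,0,0,0]]]}}

```text
t: 17.65
ee_pos: [0.5252, -0.1784, 0.107]
tcp_rot: [[0.982, 0.188, 0.001], [0.188, -0.982, -0.001], [0.001, 0.001, -1.0]]
ft_force: [-5.9, 2.3, 17.5]
finger_gap: 0.267
finger_force: 55.0
```

```bash
python3 st.py
```

```text
17.75 [ 0.52521 -0.1784   0.10697] [-5.3   1.93 17.37] [17.1 17.7] [ 1.2e-03 -5.0e-04 -1.0e+00] [ 0.574  0.894 -0.022]
```

Emit:
{"method": "play_rows", "body": {"rows": [[[0,0,-0.008,0,0,0,0],[0,0,0,0,0,0,0],[0,0,0,0,0,0,0],[0,0,0,0,0,0,0],[0,0,0,0,0,0,0],[0,0,0,0,0,0,0],[0,0,0,0,0,0,0],[0,0,0,0,0,0,0],[0,0,0,0,0,0,0],[0,0,0,0,0,0,0]]]}}

```text
t: 18.75
ee_pos: [0.5252, -0.1784, 0.1069]
tcp_rot: [[0.982, 0.188, 0.001], [0.188, -0.982, -0.001], [0.001, 0.001, -1.0]]
ft_force: [-5.5, 1.8, 17.8]
finger_gap: 0.267
finger_force: 55.0
```

Emit:
{"method": "play_rows", "body": {"rows": [[[0,0,0,0,0,0,0],[0,0,0,0,0,0,0],[0,0,0.04,0,0,0,0],[0,0,0.04,0,0,0,0],[0,0,0.04,0,0,0,0],[0,0,0.04,0,0,0,0],[0,0,0.04,0,0,0,0],[0,0,0.04,0,0,0,0],[0,0,0.04,0,0,0,0],[0,0,0.04,0,0,0,0]]]}}

```text
t: 19.75
ee_pos: [0.5248, -0.1782, 0.1122]
tcp_rot: [[0.982, 0.188, 0.0], [0.188, -0.982, -0.0], [0.0, 0.0, -1.0]]
ft_force: [2.7, -1.7, 1.0]
finger_gap: 0.27
finger_force: 55.0
```

Emit:
{"method": "play_rows", "body": {"rows": [[[0,0,0.04,0,0,0,0],[0,0,0.04,0,0,0,0],[0,0,0.04,0,0,0,0],[0,0,0.04,0,0,0,0],[0,0,0.04,0,0,0,0],[0,0,0.04,0,0,0,0],[0,0,0.04,0,0,0,0],[0,0,0.04,0,0,0,0],[0,0,0.1,0,0,0,0],[0,0,0.2,0,0,0,0]]]}}

```text
t: 20.75
ee_pos: [0.5237, -0.1777, 0.127]
tcp_rot: [[0.982, 0.188, -0.002], [0.188, -0.982, 0.001], [-0.002, -0.001, -1.0]]
ft_force: [0.7, 0.0, -2.5]
finger_gap: 0.267
finger_force: 55.0
```

Emit:
{"method": "play_rows", "body": {"rows": [[[0.015,-0.008,0.4,0,0,0,0],[0,0,0.6,0,0,0,0],[0,0,0.5,0,0,0,0],[0,0,0.2,0,0,0,0],[0,0,0,0,0,0,0]]]}}

```text
t: 21.25
ee_pos: [0.5261, -0.1787, 0.1722]
tcp_rot: [[0.982, 0.188, 0.003], [0.188, -0.982, -0.001], [0.003, 0.002, -1.0]]
ft_force: [0.4, -0.1, -3.1]
finger_gap: 0.269
finger_force: 55.0
```

Run:
```python
from h import *
c=grab("wrist"); save(c,"w7.png"); np.savez("w7.npz",**c)
s=robot.get_state(); print(s["t"],s["ee_pos"],s["tcp_rot"],s["ft_force"])
```

```text
21.3 [ 0.52542385 -0.17847351  0.17112897] [[ 9.82234775e-01  1.87649816e-01  1.54714743e-03]
 [ 1.87650903e-01 -9.82235609e-01 -5.88913625e-04]
 [ 1.40915376e-03  8.68775054e-04 -9.99998630e-01]] [ 0.26667518 -0.03781043 -3.66492549]
```

View pics/w7.png

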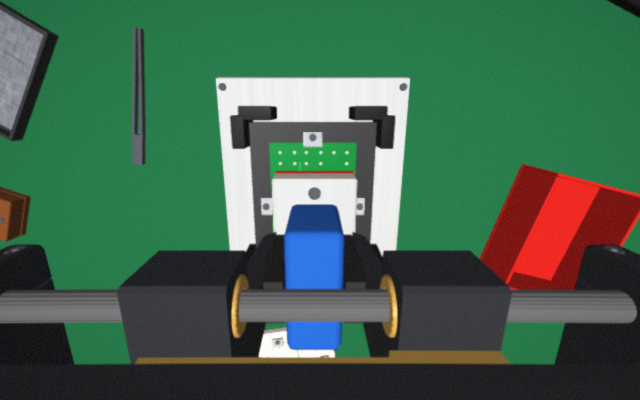

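Carrier has risen level again (all clips and board visible at (313,150)); press unchanged in hand. Returning to the tray.

Emit:
{"method": "play_rows", "body": {"rows": [[[0.09,0.5,0,0,0,-0.02,0],[0.173,0.994,0,0,0,-0.042,0],[0.173,0.994,0,0,0,-0.042,0],[0.173,0.994,0,0,0,-0.042,0],[0.173,0.994,0,0,0,-0.042,0],[0.173,0.994,0,0,0,-0.042,0],[0.173,0.994,0,0,0,-0.042,0],[0.173,0.994,0,0,0,-0.042,0],[0.173,0.994,0,0,0,-0.042,0],[0.173,0.994,0,0,0,-0.042,0]]]}}

```text
t: 22.3
ee_pos: [0.5655, 0.0588, 0.1692]
tcp_rot: [[0.978, -0.209, -0.002], [-0.209, -0.978, -0.0], [-0.002, 0.0, -1.0]]
ft_force: [-0.0, 0.3, -3.4]
finger_gap: 0.264
finger_force: 55.0
```

Emit:
{"method": "play_rows", "body": {"rows": [[[0.173,0.994,0,0,0,-0.042,0],[0.173,0.994,0,0,0,-0.042,0],[0.173,0.994,0,0,0,-0.042,0],[0.08,0.5,0,0,0,-0.025,0],[0,0,0,0,0,0,0],[0,0,0,0,0,0,0],[0,0,0,0,0,0,0]]]}}

```text
t: 23.0
ee_pos: [0.5807, 0.144, 0.1697]
tcp_rot: [[0.936, -0.353, -0.001], [-0.353, -0.936, -0.001], [-0.001, 0.001, -1.0]]
ft_force: [-0.6, -0.2, -2.0]
finger_gap: 0.272
finger_force: 55.0
```

Run:
```python
from h import *
s=robot.get_state();c=grab("wrist"); save(c,"w8.png"); np.savez("w8.npz",**c)
print(s["t"],s["ee_pos"],s["tcp_rot"],s["ft_force"],np.degrees(np.arctan2(*s["tcp_rot"][[1,0],0])))
```

```text
23.0 [0.58065564 0.14404686 0.16966255] [[ 9.35803436e-01 -3.52520556e-01 -1.08959575e-03]
 [-3.52521313e-01 -9.35803593e-01 -5.98920558e-04]
 [-8.08515814e-04  9.44577641e-04 -9.99999227e-01]] [-0.58746347 -0.24005749 -1.95192852] -20.641614669003115
```

View pics/w8.png

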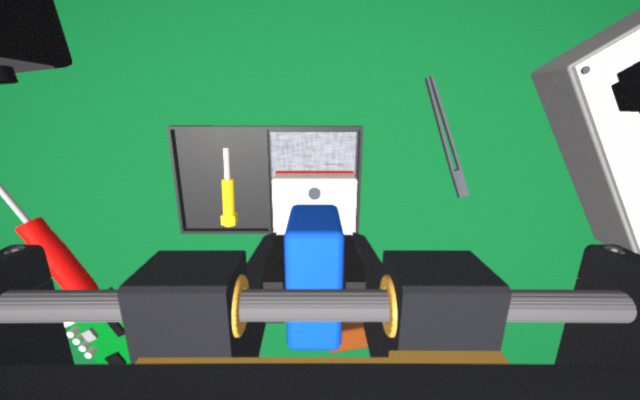

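Press hangs centred over the grey half (270–360). Descending; checks from here are numeric.

Emit:
{"method": "play_rows", "body": {"rows": [[[0.04,0.02,-0.5,0,0,0,0],[0,0,-0.9,0,0,0,0],[0,0,-0.9,0,0,0,0],[0,0,-0.9,0,0,0,0],[0,0,-0.8,0,0,0,0],[0,0,-0.6,0,0,0,0],[0,0,-0.4,0,0,0,0],[0,0,-0.15,0,0,0,0],[0,0,0,0,0,0,0],[0,0,0,0,0,0,0]]]}}

```text
t: 24.05
ee_pos: [0.583, 0.1456, 0.0424]
tcp_rot: [[0.936, -0.352, 0.002], [-0.352, -0.936, 0.0], [0.001, -0.001, -1.0]]
ft_force: [0.2, 0.7, -2.3]
finger_gap: 0.268
finger_force: 55.0
```

Emit:
{"method": "play_rows", "body": {"rows": [[[0,0,-0.06,0,0,0,0],[0,0,0,0,0,0,0],[0,0,0,0,0,0,0]]]}}

```text
t: 24.35
ee_pos: [0.5824, 0.1455, 0.0405]
tcp_rot: [[0.936, -0.352, 0.001], [-0.352, -0.936, 0.0], [0.001, -0.0, -1.0]]
ft_force: [0.3, -0.1, -2.5]
finger_gap: 0.265
finger_force: 55.0
```

```bash
python3 st.py
```

```text
24.45 [0.5823  0.14548 0.0403 ] [-0.46  0.32 -2.88] [-2.6 -3.2] [ 5.e-04  1.e-04 -1.e+00] [ 0.065  0.037 -0.019]
```

Emit:
{"method": "play_rows", "body": {"rows": [[[0,0,-0.06,0,0,0,0],[0,0,-0.04,0,0,0,0],[0,0,0,0,0,0,0]]]}}

```text
t: 24.75
ee_pos: [0.5822, 0.1454, 0.038]
tcp_rot: [[0.936, -0.352, 0.0], [-0.352, -0.936, -0.0], [0.0, -0.0, -1.0]]
ft_force: [-2.1, -1.1, 2.4]
finger_gap: 0.264
finger_force: 55.0
```

Emit:
{"method": "play_rows", "body": {"rows": [[[0,0,-0.04,0,0,0,0],[0,0,0,0,0,0,0],[0,0,0,0,0,0,0]]]}}

```text
t: 25.05
ee_pos: [0.5822, 0.1454, 0.0379]
tcp_rot: [[0.936, -0.352, 0.0], [-0.352, -0.936, -0.0], [0.0, -0.0, -1.0]]
ft_force: [-4.6, -0.4, 8.3]
finger_gap: 0.267
finger_force: 55.0
```

```bash
python3 st.py
```

```text
25.15 [0.58224 0.1454  0.03791] [-4.98 -1.58  8.9 ] [8.8 9. ] [ 0.e+00 -1.e-04 -1.e+00] [-0.04   0.748 -0.011]
```

Seated on the floor. Relieve the push, release, lift.

Emit:
{"method": "play_rows", "body": {"rows": [[[0,0,0.04,0,0,0,0],[0,0,0,0,0,0,0],[0,0,0,0,0,0,30],[0,0,0,0,0,0,45],[0,0,0,0,0,0,60],[0,0,0,0,0,0,60],[0,0,0,0,0,0,60],[0,0,0.2,0,0,0,60],[0,0,0.5,0,0,0,60],[0,0,0.8,0,0,0,60]]]}}

```text
t: 26.15
ee_pos: [0.5811, 0.1452, 0.0748]
tcp_rot: [[0.936, -0.353, -0.002], [-0.353, -0.936, -0.0], [-0.002, 0.001, -1.0]]
ft_force: [0.6, 1.5, -0.3]
finger_gap: 0.679
finger_force: 0.0
```

Emit:
{"method": "play_rows", "body": {"rows": [[[0,0,1,0,0,0,60],[0,0,1,0,0,0,60],[0,0,1,0,0,0,60],[0,0,1,0,0,0,60],[0,0,1,0,0,0,60],[0,0,1,0,0,0,60],[0,0,1,0,0,0,60],[0,0,0.8,0,0,0,60],[-0.5,0,0.5,0,0,0,60],[0,0,0,0,0,0,60]]]}}

```text
t: 27.15
ee_pos: [0.5694, 0.1457, 0.2857]
tcp_rot: [[0.936, -0.352, 0.004], [-0.352, -0.936, 0.001], [0.003, -0.002, -1.0]]
ft_force: [-0.1, -0.2, -0.6]
finger_gap: 0.679
finger_force: 0.0
```

Run:
```python
from h import *
s=robot.get_state();c=grab("wrist"); t=grab("scene");np.savez("w9.npz",**c)
print(s["t"],s["ee_pos"],s["finger_gap"])
B=lambda H,S,V:(H>100)&(H<125)&(S>130)&(V>150)
H,S,V=cv2.split(cv2.cvtColor(c["pixels"],cv2.COLOR_RGB2HSV));ys,xs=np.nonzero(B(H,S,V)[:, :]);print(xs.min(),xs.max(),ys.min(),ys.max())
r,bb=rect(c,B,(270,60,370,230),.075);print("grip",r,bb)
x,y,w,h=bb;print(depth(c,[(x+w//2,y+5),(x+w//2,y+h//2),(x+w//2,y+h-6)]))
print("tray",rect(c,lambda H,S,V:~((H>65)&(H<90)&(S>110)),(180,60,390,225),.012))
# carrier in scene view
for z,n in((.084,"board"),):print(n,rect(t,lambda H,S,V:(H>45)&(H<75)&(S>100)&(V>115),(262,225,310,265),z))
t0=dict(np.load("scene.npz"));print("before",rect(t0,lambda H,S,V:(H>45)&(H<75)&(S>100)&(V>115),(262,225,310,265),.084))
```

```text
27.15 [0.56942061 0.14566787 0.28565695] 0.6785897456503514
0 320 140 216
grip ((581.3717651367188, 145.6398468017578), (21.53165054321289, 53.1496696472168), 69.3353042602539) (302, 140, 19, 46)
[[0.6007538  0.13818496 0.07394143]
 [0.58115675 0.14564319 0.07406448]
 [0.56216899 0.15286251 0.07469917]]
tray (((597.2728271484375, 188.64212036132812), (190.38729858398438, 112.33930969238281), 69.36065673828125), (205, 113, 144, 83))
board (((521.1490478515625, -177.41671752929688), (99.29296112060547, 66.099365234375), 10.885244369506836), (263, 225, 39, 27))
before (((521.7046508789062, -177.30987548828125), (100.42450714111328, 66.099365234375), 10.885244369506836), (263, 225, 39, 27))
```

The press stands upright within 1 mm of its place, and the carrier and board sit where they were before. Handing in.

```bash
python3 -c "
from station import robot
print(robot.sign_off())"
```

```text
the job is handed in; nothing more can be done
None
```

The job is handed in: the board was pressed onto the stops at about 20 N for over 3 s, the carrier rose back level, and the press block is back pad down in the grey-lined half. I viewed 11 pictures, one over the limit of 10.

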